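# Rake rubber feet into an even layer in a conditioning tray

## Task

The rubber test feet lie bunched, one on top of another, in the far part of the conditioning tray: take the rake from its rest and rake them out into one even layer, every foot flat on the tray floor and at least two in each third of the tray's length. Let the tines bear lightly on the tray floor as you draw them from the far half into the near third, so that nothing is ridden over, but never press or strike the tray hard (about 12 N at most), and move the feet with the rake only, not with the fingers. Then lay the rake back in both saddles of its rest, and leave the things standing around alone.

Things in the scene. Friction and masses are not known exactly. Their poses are not given: they have to be found in the camera images.
- tray: open aluminium tray fixed to the worktop, outside 228 x 108 x 30 mm, inside 220 x 100 mm, floor 5 mm thick. Origin: centre of its underside; x runs along its length to the end far from the robot, y across, z up. Two dark ribs on each long wall, at x = -37 and +37 mm, mark three equal thirds (near, middle, far).
- tray_floor (a point): centre of the tray's inner floor, 5 mm above the tray's origin, same axes
- rake: hand rake, 0.12 to 0.2 kg, handle level in use: row of 8 rigid steel tines (3.6 mm thick, row 84 mm wide along y) on a head clamped 0 to 10 mm above its lowest setting (differs, not measured: feel for it). Origin: middle of the row of tips at the lowest setting; z up, x from handle to tines. Handle 16 wide, 18 tall, x = -150 to -20 mm, centre line z = 75 mm. Grip from above between the saddles.
- rake_grip (a point): point on the handle's centre line to grip, near the centre of mass, 75 mm behind (-x) and 75 mm above the rake's origin; rake's axes
- rake_rest: fixed rest: base plate 130 x 70 mm, two grey saddles at x = -45 and +45 mm (10 mm long) carry the handle's underside at 78 mm height between ears that lean outward (3 mm play a side, up to 92 mm). Origin: centre of its underside; x along the handle towards the tines. With the rake home the grip point is over the origin (within 5 mm), 87 mm high, tines clear of the worktop.
- foot_1: round black rubber foot, 24 mm across, 12 mm high, 20 g; origin: centre of its underside, z up. Starts on the tray floor in the row of three by the far end wall (row at about x = +92 mm in the tray).
- foot_2: round black rubber foot, 24 mm across, 12 mm high, 20 g; origin: centre of its underside, z up. Starts on the tray floor in the row of three by the far end wall (row at about x = +92 mm in the tray).
- foot_3: round black rubber foot, 24 mm across, 12 mm high, 20 g; origin: centre of its underside, z up. Starts on the tray floor in the row of three by the far end wall (row at about x = +92 mm in the tray).
- foot_4: round black rubber foot, 24 mm across, 12 mm high, 20 g; origin: centre of its underside, z up. Starts on the tray floor in the middle row of three (about x = +54 mm) or the front row of two (about x = +16 mm); rows stand about 38 mm apart, so there is an 8 to 20 mm gap between them.
- foot_5: round black rubber foot, 24 mm across, 12 mm high, 20 g; origin: centre of its underside, z up. Starts on the tray floor in the middle row of three (about x = +54 mm) or the front row of two (about x = +16 mm); rows stand about 38 mm apart, so there is an 8 to 20 mm gap between them.
- foot_6: round black rubber foot, 24 mm across, 12 mm high, 20 g; origin: centre of its underside, z up. Starts on the tray floor in the middle row of three (about x = +54 mm) or the front row of two (about x = +16 mm); rows stand about 38 mm apart, so there is an 8 to 20 mm gap between them.
- foot_7: round black rubber foot, 24 mm across, 12 mm high, 20 g; origin: centre of its underside, z up. Starts on the tray floor in the middle row of three (about x = +54 mm) or the front row of two (about x = +16 mm); rows stand about 38 mm apart, so there is an 8 to 20 mm gap between them.
- foot_8: round black rubber foot, 24 mm across, 12 mm high, 20 g; origin: centre of its underside, z up. Starts on the tray floor in the middle row of three (about x = +54 mm) or the front row of two (about x = +16 mm); rows stand about 38 mm apart, so there is an 8 to 20 mm gap between them.
- foot_9: round black rubber foot, 24 mm across, 12 mm high, 20 g; origin: centre of its underside, z up. Starts on top of one of the other feet of the middle or front row (which one differs).
- stopwatch: yellow round stopwatch, 59 x 54 x 17 mm, bystander on the worktop; origin: centre of its underside
- tape_1: roll of tan tape lying flat, 96 mm across, 25 mm high, bystander; origin: centre of its underside
- weight_50: small brass knob weight, 28 mm across, 30 mm high, bystander beyond the tray; origin: centre of its underside

How it is judged:
By the outcome, as a careful person would: the job done as asked, in the order asked, and still so for the second after the job is handed in, with the robot touching nothing.
It also fails if it takes over 70 s, if anything falls off the work surface, if the arm or the gripper's body presses on something with over 40 N, if the wrist force passes 120 N, or if a joint passes its speed limit or range.

## Robot

A 7-joint arm with a two-finger parallel gripper is mounted at the origin on a cart in front of the work surface, level with it; the furniture and walls round the work are solid. World frame = base frame: x ahead of the robot, y to its left, z up, the work surface at z = 0. Lengths are in m, angles in rad, forces in N, time in s.
With the tool pointing down it reaches from about 0.425 to 0.95 m from the base axis. Payload 4.7 kg.
Tool frame: the origin (TCP) lies between the finger pads; the fingertips stand 25 mm ahead of it and the grasp point (between the pads) lies 6 mm ahead of it; z points along the fingers, y is the line along which they close (so a half turn about z gives the same grasp; the last joint's range is limited). The gripper opens to 85 mm and grips with 20 to 120 N. Pads are 22 mm wide; open, the fingers measure 114 mm over their backs; the gripper's body (76 mm by 85 mm) begins 54 mm behind the grasp point. The pads swing forward as they close: fully open they stand 13 mm farther back than shut.
Start: joints at [-1.16, 0.469, -0.049, 1.532, 0.024, 1.141, -0.082], TCP at [0.287, 0.611, 0.256] pointing down, gripper open.
Joint ranges: [-2.59, 2.59], [-0.33, 1.99], [-1.39, 1.29], [0.1, 2.45], [-1.04, 4.18], [0.21, 1.99], [-2.66, 2.66]. Speed limits (rad/s): [2.57, 2.57, 3.14, 3.14, 3.14, 3.14, 3.14].

## Interface

Orientations are given as a 3x3 rotation matrix whose columns are the frame's x, y, z axes.
In Python, from rig import * gives the robot as it stands. Calls block until the motion is done:
- movep(position, orientation): joint-space move of the TCP to a pose.
- move_l(position, attitude=None, feed=0.15, until_force=None): straight line of the TCP; attitude=None keeps the orientation; feed is the mean speed in m/s. With until_force (N) it stops when the force on the tool has changed by that much, and returns True; else False.
- move_joints(angles): joint-space move.
- command_gripper(opening, newtons=None): finger opening in m; newtons is the grip in N (None keeps the last); returns when the fingers have stopped.
- sleep(seconds).
- inverse_kinematics(position, orientation): joint angles nearest the present ones, or None.
- sense(): the state.
- camera(name): name is "scene" or "top" or "wrist"; returns (picture, depth): 384x512x3 uint8, red, green, blue; 384x512 float32, m along the optical axis (not along the pixel's ray), 0 where there is no reading.
- camera_params(name): a dict with "K" (3x3 intrinsics, pixels), "position" and "rotation" of the camera in the world; the wrist camera has in their place "tool_from_camera" (4x4, takes a point from camera to tool coordinates, whose origin is the TCP and whose axes are the flange's). Camera axes: x right, y down, z forward; pixel columns grow to the right and rows downward; lengths in m; the calibration is good to about 2 mm. A picture is of the moment at which its call begins: read the wrist's pose just before it. camera_params takes no time and is no camera call.
A pose or a line that the arm cannot do raises Unreachable and nothing moves.
- finish_job(): hands the job in; it is judged then, once.
The state is a dict: "time_s": time; "joint_pos": joint angles; "qd": joint speeds; "joint_efforts": joint torques, N m; "position": TCP position; "tcp_rot": TCP orientation; "wrist_force": force on the tool from outside, world axes, zero at the start; "ft_torque": the same for the moment, N m; "finger_gap": finger opening in m; "gripper_force": force on a finger pad.
Only numpy, scipy, OpenCV 4.12 (cv2) and the standard library are available. Lean on these libraries where they do the work, as an engineer would, in place of code of your own. Each camera call takes 0.05 s, during which the arm holds its last target. There are 200 camera calls.

## Working session

There is one attempt and no reset: what is moved stays moved. The work goes in short steps, each a Python script; the robot and the scene stay as the last script left them, time stands still between calls to the robot, and variables do not carry over. Pictures are saved under pics/ and viewed, at most 10 in all, crops included, and the job is handed in when it is done.

```bash
mkdir -p pics; ls
python3 - <<'E'
from rig import *
import cv2,numpy as np
s=sense();print(s['time_s'],s['position'],s['tcp_rot'])
for n in('top','scene'):
    im,d=camera(n);np.savez(f'{n}.npz',im=im,d=d)
    cv2.imwrite(f'pics/{n}.png',cv2.resize(im[:,:,::-1],(800,600)))
    p=camera_params(n);print(n,p['K'],p['position'],p['rotation'])
E
```

```text
pics
0.0 [0.2871532  0.6102938  0.25529981] [[-9.04859357e-01  4.25710023e-01 -7.20997126e-04]
 [ 4.25710624e-01  9.04857690e-01 -1.73958488e-03]
 [-8.81589260e-05 -1.88101579e-03 -9.99998227e-01]]
top [[349.1117812    0.         254.05042099]
 [  0.         349.1117812  196.94151294]
 [  0.           0.           1.        ]] [0.44440521 0.01796464 1.09526202] [[-0.01653063 -0.99218681  0.12366109]
 [-0.99982666  0.01746276  0.00645759]
 [-0.0085666  -0.12353291 -0.9923035 ]]
scene [[483.46072189   0.         253.40863102]
 [  0.         483.46072189 189.5945939 ]
 [  0.           0.           1.        ]] [ 0.01194611 -0.59589487  1.00180394] [[ 0.72148065 -0.50612789  0.47254654]
 [-0.69239969 -0.52047945  0.49968371]
 [-0.0069531  -0.68770321 -0.72595865]]
```

View pics/top.png

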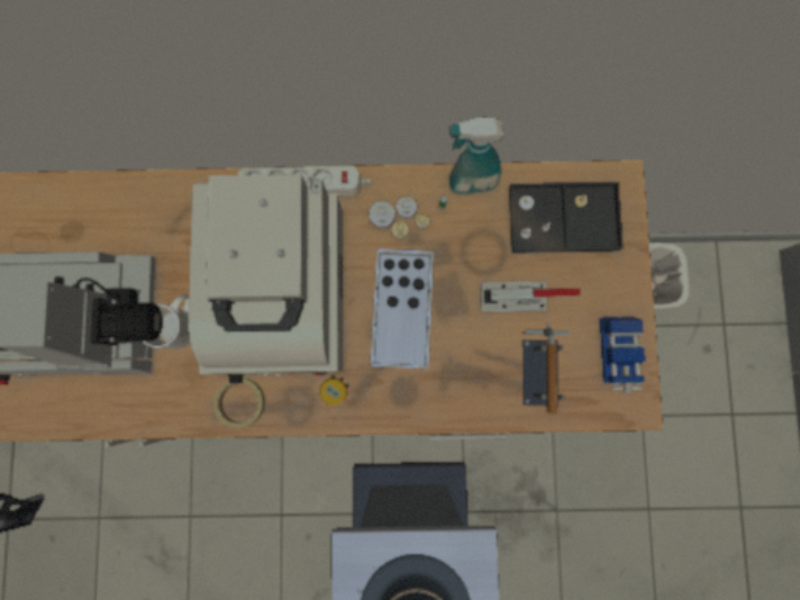

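View pics/scene.png

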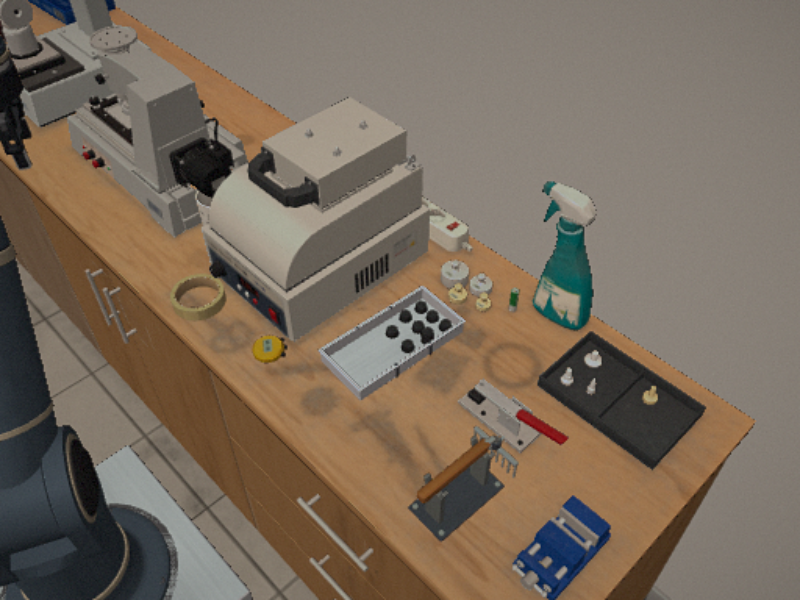

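Top view (800x600 px): tray corners at about (377,250), (433,250), (430,367) and (372,367), with 8 feet visible. The rake is on its rest at (540,372), handle about (552,345)-(552,410), tines at (547,331). A tall oven stands to the left of the tray. Next I'll measure using depth.

```bash
cat > h.py <<'E'
import numpy as np,cv2
from rig import *
def cloud(n):
    z=np.load(f'{n}.npz');d=z['d'];p=camera_params(n);K=p['K']
    v,u=np.mgrid[0:384,0:512]
    c=np.stack([(u-K[0,2])/K[0,0]*d,(v-K[1,2])/K[1,1]*d,d],-1)
    return z['im'],c@np.array(p['rotation']).T+np.array(p['position']),d
def ortho(n,x0,x1,y0,y1,res=0.001):
    "image on plane z: world-aligned (x up, y left) via points"
E
python3 - <<'E'
from h import *
im,P,d=cloud('top')
W=P.reshape(-1,3);ok=(d.ravel()>0);W=W[ok]
def box(x0,x1,y0,y1,z0,z1):
    m=(W[:,0]>x0)&(W[:,0]<x1)&(W[:,1]>y0)&(W[:,1]<y1)&(W[:,2]>z0)&(W[:,2]<z1);return W[m]
def at(u,v):return np.round(P[int(v*.64),int(u*.64)],3)
for nm,q in dict(ovR=(335,300),ovtop=(255,200),ovh=(258,315),trayC=(403,340),rest=(533,392),h1=(552,402),h2=(552,350),tine=(535,331),tine2=(560,331),hammer=(550,345),table=(460,400),bottle=(475,170)).items():print(nm,at(*q))
# tray walls: min area rect of points z 0.02..0.045
t=box(0.5,0.9,-0.08,0.14,0.022,0.036);print(len(t),t.min(0),t.max(0))
print(cv2.minAreaRect(t[:,:2].astype(np.float32)))
o=box(0.3,1,0.08,0.6,0.1,1);print('oven',o.min(0),o.max(0)); 
for zz in(.05,.1,.15,.2,.25): 
  q=box(.3,1,.08,.3,zz,1);print(zz,q[:,1].min(),q[:,0].min())
r=box(0.4,0.75,-0.42,-0.2,0.08,0.13);print('rake',len(r),r.min(0),r.max(0),cv2.minAreaRect(r[:,:2].astype(np.float32)))
b=box(0.4,0.7,-0.42,-0.2,-0.02,0.02)
# crops
cr=im[205:270,325:365];a=cv2.resize(cr,None,fx=9,fy=9,interpolation=3)
c2=im[155:240,232:282];c=cv2.resize(c2,None,fx=6.88,fy=6.88,interpolation=3)
h=min(a.shape[0],c.shape[0]);o=np.hstack([a[:h],c[:h]]);print(o.shape);cv2.imwrite('pics/crop.png',o[:,:,::-1])
E
```

```text
ovR [0.583 0.138 0.114]
ovtop [0.718 0.241 0.28 ]
ovh [0.549 0.253 0.206]
trayC [0.517 0.017 0.004]
rest [ 0.411 -0.24   0.006]
h1 [ 0.394 -0.251  0.096]
h2 [ 0.486 -0.256  0.096]
tine [ 0.527 -0.235  0.063]
tine2 [ 0.526 -0.281  0.065]
hammer [ 0.498 -0.255  0.093]
table [ 0.395 -0.095  0.002]
bottle [ 0.823 -0.125  0.121]
741 [ 0.50101945 -0.07569685  0.02202153] [0.89994096 0.13806922 0.03599051]
((0.7012761831283569, 0.029958859086036682), (0.3994773030281067, 0.21333636343479156), 0.6852695345878601)
oven [0.45597444 0.08002187 0.10004923] [0.90338185 0.59996528 0.49632862]
0.05 0.08000963866780927 0.4509959833511481
0.1 0.08002187268110636 0.45614640691365976
0.15 0.08002187268110636 0.470668546141786
0.2 0.08002187268110636 0.5113742789529376
0.25 0.08002187268110636 0.5186625585860267
rake 314 [ 0.40104143 -0.2787415   0.08004512] [ 0.52465235 -0.2360248   0.10005426] ((0.4629126489162445, -0.25805628299713135), (0.0383659265935421, 0.12376284599304199), 87.34252166748047)
(585, 704, 3)
```

View pics/crop.png

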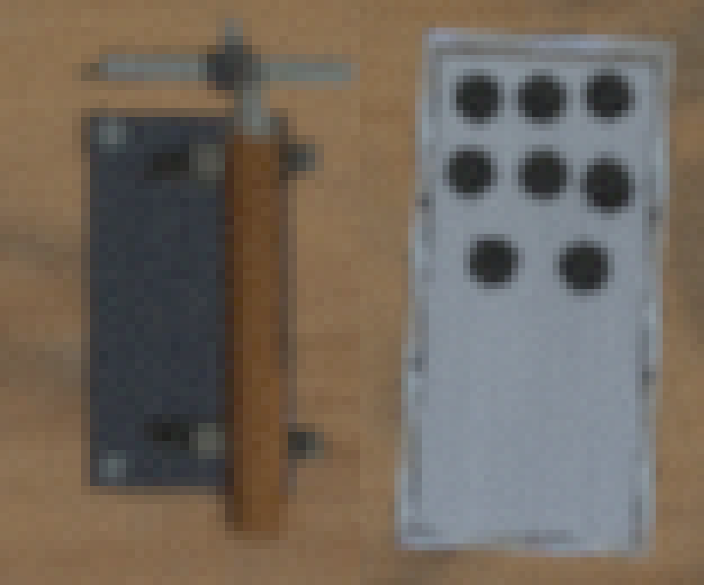

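The crop shows the handle running straight from (255,130) to (255,535), with its saddles. The tray rim corners are near (425,30), (677,40), (650,553) and (398,545). The feet form rows of 3/3/2, and the right foot of the middle row, at (607,185), is offset like a stacked one.

```bash
cat >> h.py <<'E'
def ray(n,u,v,z):
    p=camera_params(n);K=p['K'];R=np.array(p['rotation']);o=np.array(p['position'])
    r=R@np.array([(u-K[0,2])/K[0,0],(v-K[1,2])/K[1,1],1]);return o+r*(z-o[2])/r[2]
E
python3 - <<'E'
from h import *
im,P,d=cloud('top')
C=[ray('top',(x-360)/6.88+232-.5,y/6.88+155-.5,0.03) for x,y in((425,30),(677,40),(650,553),(398,545))]
C=np.array(C);print(np.round(C,4));c=C.mean(0);print('tray',c,[np.linalg.norm(C[i]-C[i-1]) for i in range(4)])
ax=(C[0]+C[1]-C[2]-C[3]);yaw=np.arctan2(ax[1],ax[0]);print('yaw',yaw)
g=cv2.cvtColor(im,cv2.COLOR_RGB2GRAY);m=(g<75).astype(np.uint8);M=np.zeros_like(m);M[163:200,243:280]=m[163:200,243:280]
n,l,st,ce=cv2.connectedComponentsWithStats(M)
for i in range(1,n):
    if st[i,4]<15: continue
    w=ray('top',*ce[i],0.017);e=w-c;x=e[0]*np.cos(yaw)+e[1]*np.sin(yaw);y=-e[0]*np.sin(yaw)+e[1]*np.cos(yaw)
    k=tuple(ce[i].astype(int)[::-1]);print(st[i,4],ce[i].round(1),'tray xy',round(x,4),round(y,4),'z',P[k[0]-1:k[0]+2,k[1]-1:k[1]+2,2].round(3).ravel())
for x,y in((228,140),(284,140),(230,535),(282,535)): print('handle',ray('top',x/9+325-.5,y/9+205-.5,0.09))
for x,y in((100,68),(355,72)): print('head',ray('top',x/9+325-.5,y/9+205-.5,0.065))
for x,y in((88,115),(88,485)): print('base',ray('top',x/9+325-.5,y/9+205-.5,0.004))
E
```

```text
[[ 0.6975  0.0638  0.03  ]
 [ 0.6908 -0.0502  0.03  ]
 [ 0.4602 -0.0326  0.03  ]
 [ 0.4656  0.0785  0.03  ]]
tray [0.57851825 0.01483973 0.03      ] [np.float64(0.23243321311845988), np.float64(0.1142210909754235), np.float64(0.23126337398385377), np.float64(0.11120226325193457)]
yaw -0.06973735708971407
29 [248.6 168.7] tray xy 0.0879 0.0321 z [0.017 0.017 0.014 0.016 1.095 0.017 0.015 0.02  0.017]
32 [257.9 168.8] tray xy 0.0893 0.0029 z [0.02  0.019 0.022 0.016 0.017 0.019 0.021 0.018 0.018]
32 [267.5 168.5] tray xy 0.0917 -0.0273 z [0.014 0.015 0.017 0.017 0.018 0.017 0.017 0.021 0.015]
32 [247.5 179.5] tray xy 0.0535 0.0336 z [0.017 0.018 0.016 0.015 0.016 0.019 0.017 0.017 0.018]
33 [258.2 179.8] tray xy 0.0542 -0.0 z [0.02  0.017 0.015 0.016 0.019 0.018 0.015 0.018 0.017]
35 [267.6 181.6] tray xy 0.0501 -0.0295 z [0.027 0.03  0.03  0.031 0.03  0.031 0.029 0.025 0.032]
32 [250.7 192.5] tray xy 0.0128 0.0213 z [0.02  0.022 0.016 0.015 0.018 0.015 0.016 0.02  0.018]
34 [264.1 193.4] tray xy 0.0124 -0.0207 z [0.018 0.018 0.015 0.019 0.017 0.013 0.017 0.019 0.018]
handle [ 0.49796952 -0.24938183  0.09      ]
handle [ 0.49766607 -0.2672015   0.09      ]
handle [ 0.37401367 -0.24376452  0.09      ]
handle [ 0.37375345 -0.26005993  0.09      ]
head [ 0.52360272 -0.21533605  0.065     ]
head [ 0.52085304 -0.29867199  0.065     ]
base [ 0.51203615 -0.2242559   0.004     ]
base [ 0.38557555 -0.21857913  0.004     ]
```

```bash
cat >> h.py <<'E'
def rot(yaw,s=1):
    x=s*np.array([np.cos(yaw),np.sin(yaw),0]);z=np.array([0,0,-1.]);return np.column_stack([x,np.cross(z,x),z])
def shot(n,f,box=None):
    s=sense();im,d=camera(n);np.savez(f+'.npz',im=im,d=d,pos=s['position'],R=s['tcp_rot'])
    cv2.imwrite(f'pics/{f}.png',cv2.resize(im[:,:,::-1],(800,600)))
def wray(f,u,v,z):
    q=np.load(f+'.npz');p=camera_params('wrist');K=p['K'];T=np.array(p['tool_from_camera'])
    o=q['pos']+q['R']@T[:3,3];r=q['R']@T[:3,:3]@np.array([(u-K[0,2])/K[0,0],(v-K[1,2])/K[1,1],1]);return o+r*(z-o[2])/r[2]
E
python3 - <<'E'
from h import *
print(camera_params('wrist')['tool_from_camera'])
s=sense();p=s['position'];move_l([p[0],p[1],.48],feed=.3)
for sg in(1,-1):
    for P in([.447,-.2555,.093],[.42,.02,.1],[.60,.02,.1]):print(sg,P,np.round(inverse_kinematics(P,rot(-.05,sg)) if inverse_kinematics(P,rot(-.05,sg)) is not None else 0,2))
E
```

```text
[[-8.85583973e-04 -9.62221390e-01 -2.72266802e-01  6.87326375e-02]
 [ 9.99999475e-01 -7.11753099e-04 -7.37216031e-04 -3.69735606e-05]
 [ 5.15578294e-04 -2.72267312e-01  9.62221515e-01 -1.18265305e-01]
 [ 0.00000000e+00  0.00000000e+00  0.00000000e+00  1.00000000e+00]]
1 [0.447, -0.2555, 0.093] [-0.18  0.55  0.82  2.09 -0.6   0.75 -0.6 ]
1 [0.42, 0.02, 0.1] [-0.63  0.33  0.58  2.29 -0.31  0.6  -1.44]
1 [0.6, 0.02, 0.1] [-0.51  0.58  0.57  1.88 -0.42  0.8  -1.34]
-1 [0.447, -0.2555, 0.093] [-0.22  0.57  0.87  2.1  -0.64  0.77  2.58]
-1 [0.42, 0.02, 0.1] [-0.49  0.3   0.41  2.28 -0.21  0.59  1.6 ]
-1 [0.6, 0.02, 0.1] [-0.33  0.54  0.31  1.87 -0.22  0.77  1.62]
```

Run:
```python
from h import *
movep([.60,.015,.46],rot(-.07));move_l([.615,.015,.27],feed=.3);shot('wrist','wt')
movep([.44,-.2555,.25],rot(-.05));shot('wrist','wr');print(sense()['time_s'])
```

```text
5.4917
```

View pics/wt.png

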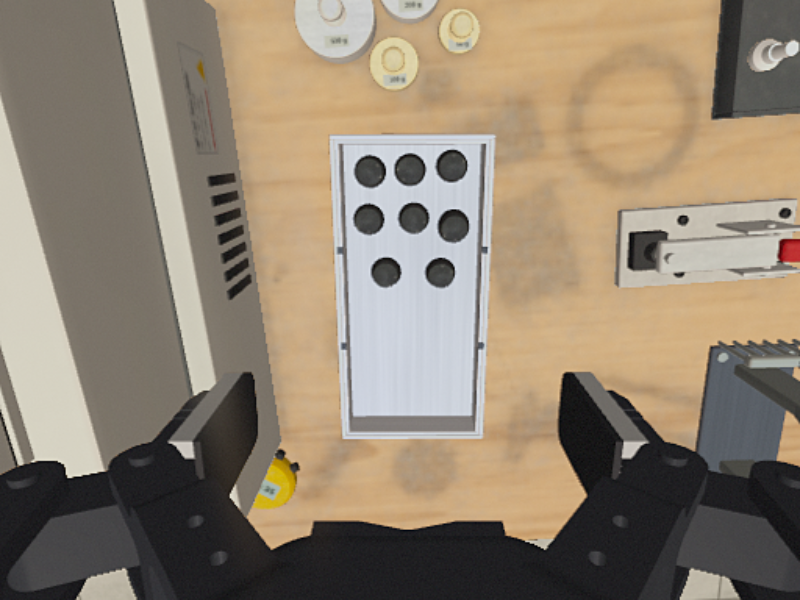

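View pics/wr.png

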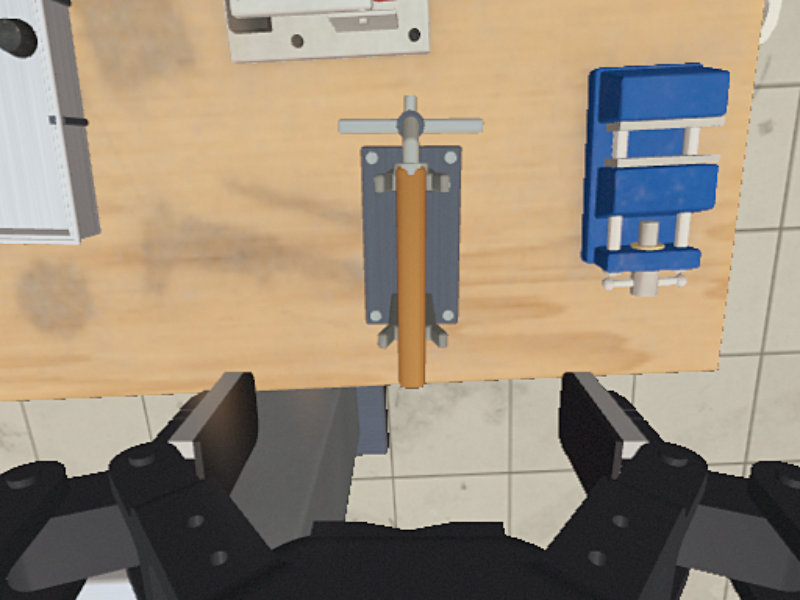

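Wrist view of the tray: rim corners at (330,135), (495,135), (482,438) and (343,438), with 8 feet in view and the raised one at (453,226). Wrist view of the rake: handle front end about (398-426,170), back end about (399-425,387), rest base corners (362,147), (461,147), (459,323) and (363,323).

Run:
```python
from h import *
w=lambda f,x,y,z:wray(f,x*.64-.18,y*.64-.18,z)
C=np.array([w('wt',*q,.03) for q in((330,135),(495,135),(482,438),(343,438))]);c=C.mean(0);a=C[0]+C[1]-C[2]-C[3];b=C[0]+C[3]-C[1]-C[2]
print('tray',c.round(4),np.arctan2(a[1],a[0]),np.arctan2(-b[0],b[1]),np.linalg.norm(a)/2,np.linalg.norm(b)/2);yw=np.arctan2(a[1],a[0])
for q in((370,171,.017),(410,170,.017),(452,166,.017),(369,219,.017),(414,218,.017),(453,226,.029),(386,272,.017),(440,272,.017)):
    e=w('wt',*q)-c;print(q,(e[0]*np.cos(yw)+e[1]*np.sin(yw)).round(4),(-e[0]*np.sin(yw)+e[1]*np.cos(yw)).round(4))
C=np.array([w('wr',*q,.004) for q in((362,147),(461,147),(459,323),(363,323))]);c=C.mean(0);a=C[0]+C[1]-C[2]-C[3];b=C[0]+C[3]-C[1]-C[2]
print('rest',c.round(4),np.arctan2(a[1],a[0]),np.linalg.norm(a)/2,np.linalg.norm(b)/2)
f=w('wr',412,170,.09);k=w('wr',412,387,.09);print('handle',f,k,np.linalg.norm(f-k),np.arctan2(*(f-k)[1::-1]))
print('head',[w('wr',*q,.062).round(4) for q in((339,126),(483,126))])
```

```text
tray [0.5782 0.0139 0.03  ] -0.0679368106243346 -0.07070435058223347 0.23187867713653348 0.11155652241498089
(370, 171, 0.017) 0.0918 0.0303
(410, 170, 0.017) 0.0924 0.0017
(452, 166, 0.017) 0.0951 -0.0283
(369, 219, 0.017) 0.0575 0.0318
(414, 218, 0.017) 0.0581 -0.0012
(453, 226, 0.029) 0.0539 -0.0289
(386, 272, 0.017) 0.0175 0.0199
(440, 272, 0.017) 0.0174 -0.0209
rest [ 0.4472 -0.2576  0.004 ] -0.04930557430237863 0.1285373352641124 0.07065174786884738
handle [ 0.49923798 -0.25976855  0.09      ] [ 0.37225496 -0.25391196  0.09      ] 0.12711800578181695 -0.04608843666131545
head [array([ 0.5248, -0.2192,  0.062 ]), array([ 0.5208, -0.3019,  0.062 ])]
```

```bash
cat >> h.py <<'E'
TC=np.array([.5783,.0143]);TY=-.0695;OFF=.0745
def tray(x,z,y=0):
    "TCP position for tine row at tray (x,y), rake origin height z above tray floor"
    c,s=np.cos(TY),np.sin(TY);x=x-OFF;q=TC+[c*x-s*y,s*x+c*y];return [q[0],q[1],.005+z+.075+.006]
E
python3 - <<'E'
from h import *
R=rot(-.049)
movep([.4465,-.2573,.16],R);move_l([.4465,-.2573,.093],feed=.1);print(sense()['wrist_force'])
command_gripper(0.0,90);s=sense();print(s['finger_gap'],s['gripper_force'],s['wrist_force'],s['position'])
move_l([.4465,-.2573,.21],feed=.12);s=sense();print(s['finger_gap'],s['wrist_force'],s['ft_torque'])
movep([.50,-.10,.24],rot(TY));movep(tray(.033,.11),rot(TY));move_l(tray(.033,.045));shot('wrist','wh');s=sense();print(s['time_s'],s['wrist_force'],s['position'],tray(.033,.045))
shot('scene','sc');im=np.load('sc.npz')['im'];cv2.imwrite('pics/sc.png',cv2.resize(im[150:270,190:350,::-1],(800,600),interpolation=3))
E
```

```text
[-0.47809174 -0.01881623  0.33787621]
0.014504231228927755 88.0057418346405 [-0.5545146   0.39804826  5.4874956 ] [ 0.44664829 -0.25734902  0.09334506]
0.014265444331432526 [-0.61968572  0.08369215 -1.93403493] [-0.00863646  0.05476754  0.00331104]
10.4583 [ 0.02084911 -0.52191539 -1.48663448] [0.53777714 0.01628249 0.13214424] [np.float64(0.5369001873502629), np.float64(0.01718192861928631), 0.131]
```

View pics/wh.png

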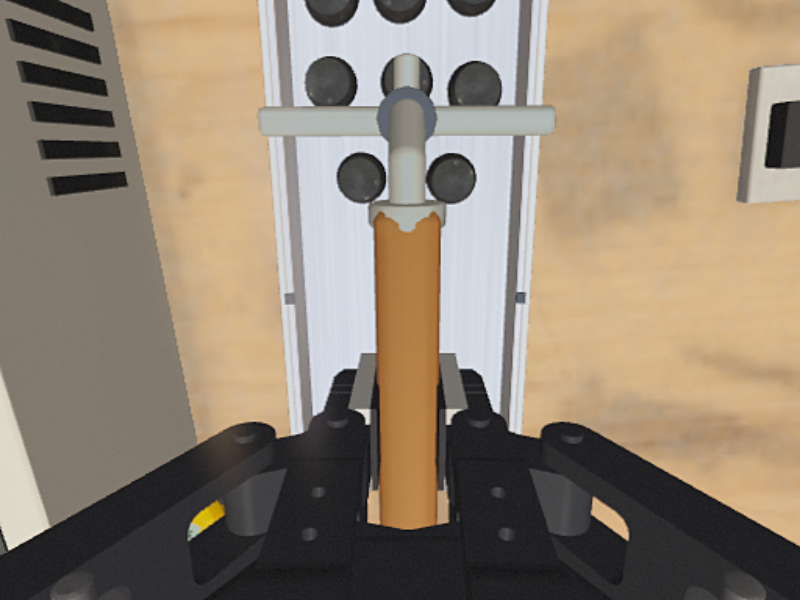

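View pics/sc.png

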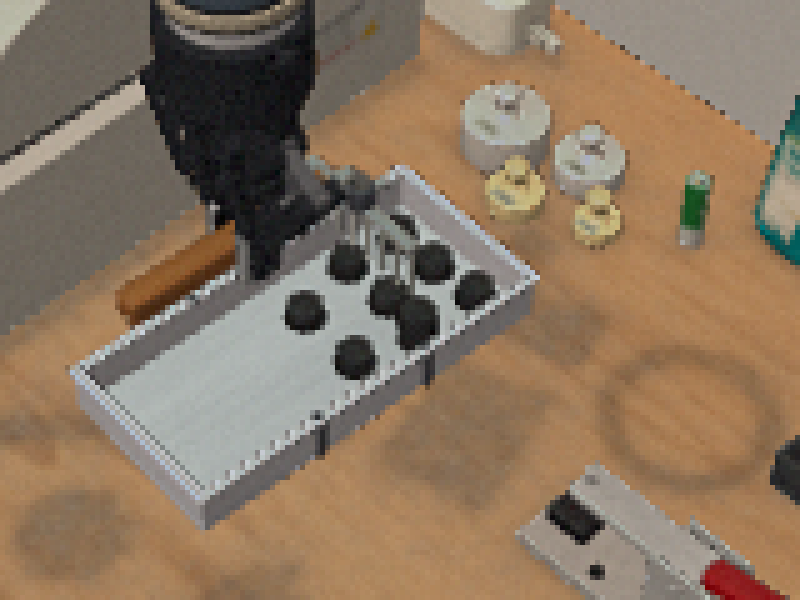

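Wrist view: the head bar spans (259,120)-(554,120) and is centred over the tray, whose walls are at about 270 and 537. The scene crop shows the tines hanging above the gap between the middle and front rows. I'll check the tine x position against the feet numerically.

Run:
```python
from h import *
def t(x,y,z):
    e=wray('wh',x*.64-.18,y*.64-.18,z)[:2]-TC;c,s=np.cos(TY),np.sin(TY);return (c*e[0]+s*e[1]).round(4),(-s*e[0]+c*e[1]).round(4)
for z in(.10,.105): print('bar',t(259,120,z),t(554,120,z))
for q in((361,177,.017),(452,177,.017),(330,82,.017),(475,85,.029)):print(t(*q))
s=sense();print(s['position'])
```

```text
bar (np.float64(0.0359), np.float64(0.0402)) (np.float64(0.0356), np.float64(-0.0426))
bar (np.float64(0.0356), np.float64(0.0388)) (np.float64(0.0354), np.float64(-0.0412))
(np.float64(0.0159), np.float64(0.0194))
(np.float64(0.0158), np.float64(-0.0214))
(np.float64(0.0556), np.float64(0.0315))
(np.float64(0.0529), np.float64(-0.029))
[0.53789493 0.01659037 0.1322859 ]
```

```bash
sed -i 's/OFF=.0745/OFF=.076/' h.py
python3 - <<'E'
from h import *
move_l(tray(.0338,.032),feed=.08);sleep(.2);f0=sense()['wrist_force']
hit=move_l(tray(.0338,-.013),feed=.02,until_force=2.0);s=sense();print(hit,f0,s['wrist_force'],s['position'],'z rel',s['position'][2]-.086,s['time_s'])
sleep(.2);s=sense();print(s['wrist_force'],s['position'])
E
```

```text
True [-0.05421969 -0.03468491 -2.53832554] [-0.87171336 -0.42907357  2.75266469] [0.53588343 0.01729088 0.07656087] z rel -0.009439134311133246 12.8417
[-0.28024654  1.53359828  3.22567628] [0.53574582 0.01733695 0.07643386]
```

```bash
cat >> h.py <<'E'
def draw(x0,x1,zc,f0,want=3.5,step=.008,feed=.06):
    "draw tines at floor from x0 to x1 (tray), zc: commanded TCP z, trimmed by vertical force"
    n=int(np.ceil(abs(x1-x0)/step));log=[]
    for x in np.linspace(x0,x1,n+1):
        p=tray(x,0);p[2]=zc;move_l(p,feed=feed);s=sense();F=s['wrist_force'][2]-f0
        log.append((round(x*1e3),round(F,1),round(s['wrist_force'][0],1),round(zc*1e3,2),round(s['position'][2]*1e3,2)))
        zc-=np.clip((want-F)*.00015,-.0006,.0006)
    print(log,sense()['time_s']);return zc
E
python3 - <<'E'
from h import *
zc=draw(.0338,.026,sense()['position'][2],-2.2)
print(zc)
E
```

```text
[(34, np.float64(8.7), np.float64(-2.7), np.float64(76.43), np.float64(76.52)), (26, np.float64(5.8), np.float64(-2.6), np.float64(77.03), np.float64(76.91))] 13.575
0.0773713825375542
```

Run:
```python
from h import *
zc=draw(.026,-.044,.0773,-2.2)
p=tray(-.041,0);p[2]=zc;move_l(p,feed=.06)   # back off from the feet
p[2]=zc+.06;move_l(p,feed=.12)
sleep(.15);s=sense();print(s['wrist_force'],s['position'])
movep(tray(.03,.035),rot(TY));shot('wrist','w2');s=sense();print(s['position'],s['wrist_force'],s['time_s'])
```

```text
[(26, np.float64(6.1), np.float64(-2.9), 77.3, np.float64(77.08)), (18, np.float64(1.6), np.float64(-0.8), np.float64(77.69), np.float64(77.45)), (10, np.float64(2.2), np.float64(-1.4), np.float64(77.41), np.float64(77.34)), (3, np.float64(4.3), np.float64(-1.8), np.float64(77.21), np.float64(77.25)), (-5, np.float64(3.8), np.float64(-0.7), np.float64(77.33), np.float64(77.3)), (-13, np.float64(2.3), np.float64(-1.1), np.float64(77.37), np.float64(77.32)), (-21, np.float64(3.1), np.float64(-0.8), np.float64(77.19), np.float64(77.2)), (-28, np.float64(4.2), np.float64(-2.3), np.float64(77.13), np.float64(77.12)), (-36, np.float64(4.7), np.float64(-2.5), np.float64(77.24), np.float64(77.19)), (-44, np.float64(3.0), np.float64(-2.1), np.float64(77.41), np.float64(77.33))] 16.375
[ 0.53211642  0.49606133 -2.11191829] [0.46095483 0.02238692 0.13656157]
[0.53167416 0.01708808 0.11992833] [ 0.17235952  0.15200861 -1.22965105] 17.8667
```

View pics/w2.png

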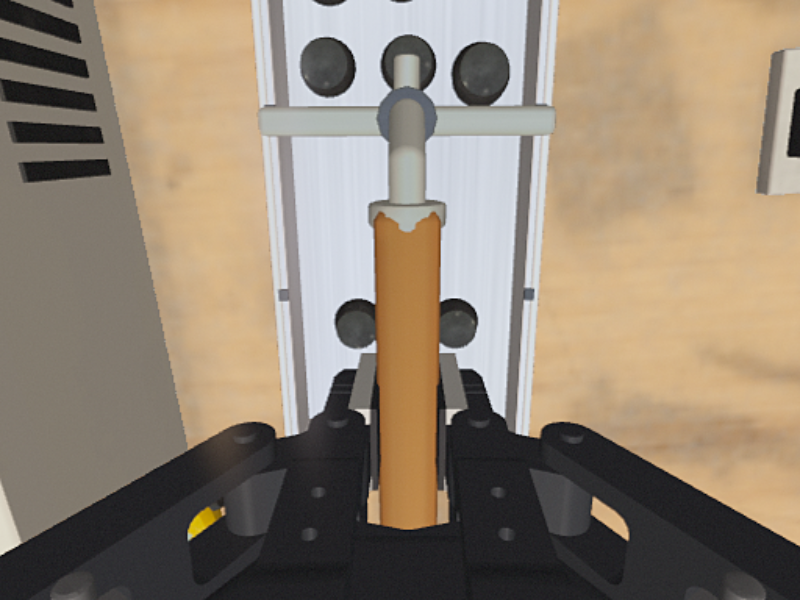

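The two front feet now lie flat at row ~322, past the near rib (row 295), so they're in the near third. Next I'll sweep the top foot off the stack with the tips 16 mm above the floor, then look.

Run:
```python
from h import *
T=lambda x,h:tray(x,h-.0087)
move_l(T(.073,.042));move_l(T(.073,.0165),feed=.06);sleep(.1);f=sense();print(f['wrist_force'],f['position'][2])
for x in(.06,.05,.04,.033):
    move_l(T(x,.0165),feed=.06);s=sense();print(x,s['wrist_force'].round(1),s['position'][2])
move_l(T(.045,.0165),feed=.1);move_l(T(.045,.04),feed=.1);move_l(T(.095,.065),feed=.2);shot('wrist','w3');s=sense();print(s['position'],s['time_s'])
```

```text
[-0.55937953  0.34383939 -1.10178826] 0.0940041878467226
0.06 [ 0.8 -0.5 -1.6] 0.09395991029861553
0.05 [ 0.  -0.3 -1.6] 0.09379370496583173
0.04 [ 0.9 -0.3 -2.1] 0.09376214361056866
0.033 [ 0.5  0.2 -1.6] 0.09376485017830256
[0.59598916 0.01297905 0.14124926] 21.375
```

View pics/w3.png

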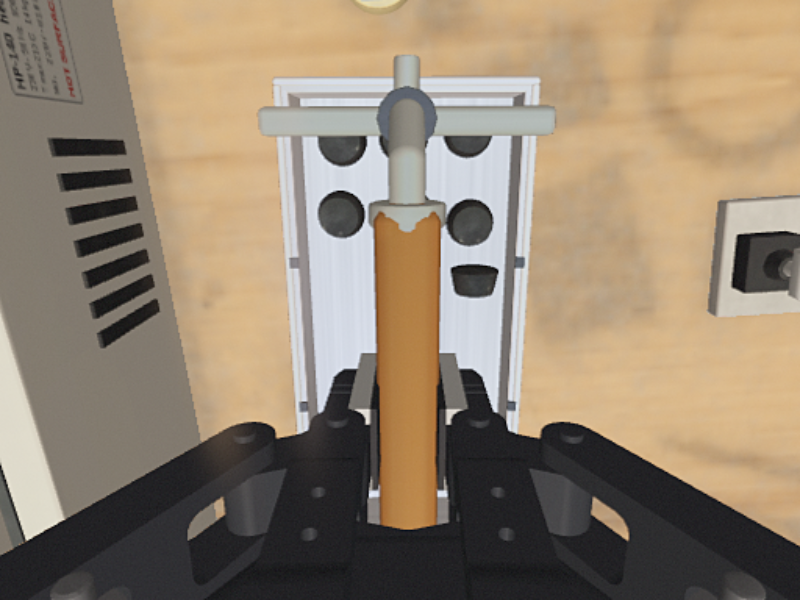

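The swept foot has landed on its edge at (474,280), wide base facing the far side. The middle row is still at rows 214-222. I'll measure it, draw it clear, then tip it back flat with the tines.

Run:
```python
from h import *
def t(x,y,z):
    e=wray('w3',x*.64-.18,y*.64-.18,z)[:2]-TC;c,s=np.cos(TY),np.sin(TY);return (c*e[0]+s*e[1]).round(4),(-s*e[0]+c*e[1]).round(4)
print('stand',t(474,266,.028),t(474,295,.026),t(474,298,.02)); print('mid',t(341,214,.017),t(470,222,.017));print('far',t(341,145,.017),t(467,138,.017))
q=np.load('w3.npz');print(q['d'][170:192:3,303].round(3),q['d'][230,303]);im=q['im'][120:210,260:350];cv2.imwrite('pics/w3c.png',cv2.resize(im[:,:,::-1],(600,600),interpolation=3))
```

```text
stand (np.float64(0.0344), np.float64(-0.0314)) (np.float64(0.0197), np.float64(-0.0321)) (np.float64(0.0164), np.float64(-0.033))
mid (np.float64(0.0573), np.float64(0.0314)) (np.float64(0.0535), np.float64(-0.0302))
far (np.float64(0.0889), np.float64(0.0303)) (np.float64(0.092), np.float64(-0.0276))
[0.255 0.245 0.237 0.239 0.24  0.241 0.241 0.265] 0.2748495
```

View pics/w3c.png

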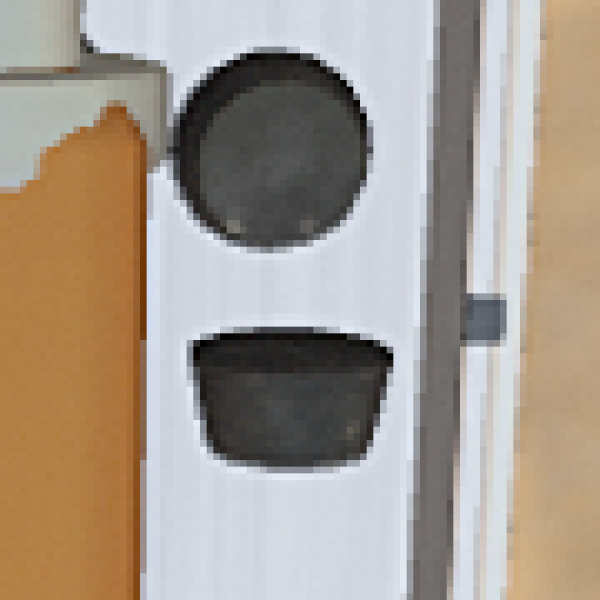

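Close-up: the base face (wide) is at crop rows 328-375, so the foot stands upright on its edge with its base toward the middle row. The gap to the middle row is about 11 mm, enough for the tines. From here I'll check with depth maps.

```bash
cat >> h.py <<'E'
T=lambda x,h:tray(x,h-.0087)
def hmap(f,cam,y0=-.05,y1=.05,x0=-.11,x1=.11,g=.005):
    "height (mm above floor) map in tray axes, dark (rubber) pixels only; rows far->near, cols left->right"
    q=np.load(f+'.npz');im,d=q['im'],q['d'];p=camera_params(cam);K=p['K']
    v,u=np.mgrid[0:384,0:512];c=np.stack([(u-K[0,2])/K[0,0]*d,(v-K[1,2])/K[1,1]*d,d],-1)
    if cam=='wrist':
        A=np.array(p['tool_from_camera']);W=(c@A[:3,:3].T+A[:3,3])@q['R'].T+q['pos']
    else: W=c@np.array(p['rotation']).T+p['position']
    e=W[...,:2]-TC;cs,sn=np.cos(TY),np.sin(TY);x=cs*e[...,0]+sn*e[...,1];y=-sn*e[...,0]+cs*e[...,1];h=W[...,2]-.005
    m=(d>0)&(im.max(-1)<95)&(h>-.004)&(h<.032)&(x>x0)&(x<x1)&(y>y0)&(y<y1)
    nx,ny=int(round((x1-x0)/g)),int(round((y1-y0)/g));G=[[[] for _ in range(ny)] for _ in range(nx)]
    for a,b,k in zip(x[m],y[m],h[m]): G[int((x1-a)/g)%nx][int((y1-b)/g)%ny].append(k*1e3)
    for i,r in enumerate(G): 
        if any(len(k)>1 for k in r): print('%5.0f'%((x1-(i+.5)*g)*1e3),' '.join('%3.0f'%np.median(k) if len(k)>1 else '  .' for k in r))
E
python3 - <<'E'
from h import *
hmap('w3','wrist')
move_l(T(.0358,.032),feed=.15);sleep(.15);f0=sense()['wrist_force'][2]
hit=move_l(T(.0358,-.004),feed=.02,until_force=2.0);s=sense();print(hit,f0,s['wrist_force'],s['position'][2],s['time_s'])
assert hit and s['position'][2]<.0795
zc=draw(.0358,.000,max(s['position'][2],.077)+.0002,f0,want=3)
move_l(tray(.004,zc-.086),feed=.06);move_l(T(.004,.04),feed=.12);move_l(T(.09,.065),feed=.25);shot('wrist','w4');print(sense()['time_s']);hmap('w4','wrist')
E
```

```text
92   .  12  13  13  13  12   3  11  12   .   .   4   .   9  13  13  13  12   .  24
   88   .  13  13  13  13  10   .  10  12   .   .   4   .   5  12  13  12  12   .   .
   82   .   .  12  12  12   8   .   .   .   .   .   .   .   .   .   6   7   .   .   .
   78   .   .   .   .   .   .   .   .   .   .   .   .   .   .   .   .   .   .   .  24
   68   .   .   6   8   4   .   .   .   .   .   .   .   .   .   .   .   .   .   .  24
   62   .  12  13  13  12   6   .   .   .   .   .   5   .   .   4   9  10   7   .   .
   58   .  12  13  13  13   9   .   .   .   .   .   .   .   .   9  13  13  12   6  24
   52   .  13  12  13  13   9   .   .   .   .   .   .   .   4  12  13  13  13  12  24
   48   .   .  13  13  12   6   .   .   .   .   .   .   .   4  12  13  13  13   .   .
   42   .   .   .   .   .   .   .   .   .   .   .   .   .   .   7  13  13  13   .  23
   38   .   .   .   .   .   .   .   .   .   .   .   .   .   .   .   .   .   .   .  25
   32   .   .   .   .   .   .   .   .   .   .   .   .   .   .  16  16  15  16  13   .
   27   .   .   .   .   .   .   .   .   .   .   .   .   .   .  19  22  
[... 2715 characters left out ...]
   .   .  23
   -3   .   .   .   .   .   .   .   .   .   .   .   .   .   .  17  17  17  17  15  24
   -8   .   .   .   .   .   .   .   .   .   .   .   .   .   .  18  22  23  22  19   .
  -12   .   .   .   .   .   .   .   .   .   .   .   .   .   .  18  21  23  22  18   .
  -18   .   .   .   .   .   .   .   .   .   .   .   .   .   .   .   .   .   .   .  24
  -33   .   .   .   .   .   .   .   .   .   .   .   .   .   .   .   .   .   .   .  24
  -37   .   .   .   .   .   .   .   .   .   .   .   .   .   .   .   .   .   .   .  25
  -48   .   .   .   .   .   .   .   .   .   .   .   .   .   .   .   .   .   .   .  23
  -53   .   .   .   .   .   .   .   .   .   .   .   .   .   .   .   .   .   .   .  21
```

Run:
```python
from h import *
move_l(T(-.027,.05),feed=.25);move_l(T(-.027,.015),feed=.1)
move_l(T(.004,.015),feed=.05);sleep(.2);print(sense()['wrist_force'])
move_l(T(-.006,.015),feed=.1);move_l(T(-.006,.05),feed=.2);move_l(T(.09,.065),feed=.25);shot('wrist','w5');shot('scene','s5');print(sense()['time_s']);hmap('w5','wrist',x1=.045,x0=-.08);hmap('s5','scene')
```

```text
[-0.19709166  0.16214086 -1.55346026]
29.75
   42   .   .   .   .   .   .   .   .   .   .   .   .   .   .   7  12  13  12   .   .
   38   .   .   .   .   .   .   .   .   .   .   .   .   .   .   .   .   .   .   .  27
   22   .   .   .   .   .   .   .   .   .   .   .   .   .   .   .   3   6   4   .  24
   17   .   .   .   .   .   .   .   .   .   .   .   .   .   .   6  10  12  12   7   .
   12   .   .   .   .   .   .   .   .   .   .   .   .   .   .  10  13  12  13  12  24
    8   .   .   .   .   .   .   .   .   .   .   .   .   .   .  12  13  13  13  13   .
    2   .   .   .   .   .   .   .   .   .   .   .   .   .   .   .  12  13  13   .   .
   -3   .   .   .   .   .   .   .   .   .   .   .   .   .   .   .   .   .   .   .  24
  -18   .   .   .   .   .   .   .   .   .   .   .   .   .   .   .   .   .   .   .  24
  -32   .   .   .   .   .   .   .   .   .   .   .   .   .   .   .   .   .   .   .  26
  -38   .   .   .   .   .   .   .   .   .   .   .   .   .   .   .   .   .   .   .  25
  -48   .   .   .   .   .   .   .   .   .   .   .   .   .   .   .   .   .   .   .  24
  -53   .   .   .   .   
[... 1081 characters left out ...]
  14   .   .
   12   .   .   .   .   .   .   .   .   .   .   .   .   .   .   .  11  12  12  12   .
    7   .   .   .   .   .   .   .   .   .   .   .   .   .   .   .  11  11  12  14   .
    3   .   .   .   .   .   .   .   .   .   .   .   .   .   .   .   5   9   8   .   .
  -53   .   .   .   .  12   .  12   8   .   .   .   .   .  13  12  13   5   .   .   .
  -58   .   .   .   .   .  13  12   9   .   .   .   .   .  12  12  13  11   5   .   .
  -63   .   .   .   .  12  12  12  10   .   .   .   .   .   .  11  11  11   .   .   .
  -67   .   .   .   .   7   8   5   .   .   .   .   .   .   .   6   5   .   .   .   .
 -108  19   .   .   .   .   .   .   .   .   .   .   .   .   .   .   .   .   .   .   .
```

Now flat at x≈+10 mm. Next I'll draw the middle row of three into the middle third.

Run:
```python
from h import *
def tx():
    p=sense()['position'][:2]-TC;return np.cos(TY)*p[0]+np.sin(TY)*p[1]+OFF
X=.0732
move_l(T(X,.032),feed=.15);sleep(.2);e=tx()-.0008-X;print('x err',e)
X2=X-e if abs(e)<.004 else X
move_l(T(X2,.022),feed=.1);sleep(.15);f0=sense()['wrist_force'][2]
hit=move_l(T(X2,-.004),feed=.02,until_force=2.0);s=sense();print(hit,f0,s['wrist_force'],s['position'][2],tx(),s['time_s'])
if not hit or s['position'][2]>.0795: move_l(T(X2,.03));raise SystemExit('foot top?')
zc=draw(X2,.025,max(s['position'][2],.077)+.0002,f0,want=3)
move_l(tray(.029,zc-.086),feed=.06);move_l(T(.029,.04),feed=.12);move_l(T(.06,.10),feed=.25);shot('wrist','w6');shot('scene','s6');print(sense()['time_s']);hmap('w6','wrist',y0=-.045);hmap('s6','scene')
```

```text
x err 0.00028828635155393745
True -1.793625340405316 [-0.8464046  -0.09867529  2.74800482] 0.07682562749860468 0.072536366805783 31.7583
[(73, np.float64(3.8), np.float64(-0.6), 77.2, np.float64(77.23)), (65, np.float64(5.5), np.float64(-2.4), np.float64(77.32), np.float64(77.33)), (57, np.float64(2.8), np.float64(-2.1), np.float64(77.7), np.float64(77.56)), (49, np.float64(2.3), np.float64(-1.0), np.float64(77.67), np.float64(77.59)), (41, np.float64(3.1), np.float64(-1.2), np.float64(77.57), np.float64(77.55)), (33, np.float64(3.0), np.float64(-1.7), np.float64(77.59), np.float64(77.57)), (25, np.float64(3.1), np.float64(-2.0), np.float64(77.59), np.float64(77.57))] 33.7083
34.9583
  103   .   .   .  13   8   .   .   .  12  12  12   .   .   .  12  13  13  13   .
   98   .   .  13  13  13   9   .  12  13  13  13  12   .  10  13  13  13  13   .
   92   .  12  13  13  13  12   3  11  13   .   .  10   .   9  13  13  13  12   .
   88   .  11  12  13  13  11   3   9  12   .   .   8   .   5  11  13  12   7   .
   82   .   .  11  12  11   7   .   6   8   .   .   .   .   .   6   7   6   .  
[... 2338 characters left out ...]
  13  12   .
  -12   .   .   .   .   .   .   .   .   .   .   .   .   .   .   .  12  13  12   .   .
  -18   .   .   .   .   .   .   .   .   .   .   .   .   .   .   .  11  11  11   .   .
  -23   .   .   .   .   .   .   .   .   .   .   .   .   .   .   .   .   6  13   .   .
  -53   .   .   .   .   9  11  12   8   .   .   .   .   .  12  12  13   6   .   .   .
  -58   .   .   .   .  12  12  12   8   .   .   .   .   .   9  12   .   5   6   .   .
  -63   .   .   .   .   9  10   8   7   .   .   .   .   .   9  14  13   7   .   .   .
  -67   .   .   .   .   8   6  11   .   .   .   .   .   .   .   5   5   .   .   .   .
 -102  12   .   .   .   .   .   .   .   .   .   .   .   .   .   .   .   .   .   .   .
```

All 9 feet are flat: 3 far, 4 middle, 2 near. Next I'll return the rake.

Run:
```python
from h import *
R=rot(-.049);x,y=.4466,-.2573
move_l(T(.03,.13),feed=.25);movep([.50,-.10,.24],rot(TY));movep([x,y,.19],R);move_l([x,y,.115],feed=.12);sleep(.15);print(sense()['position'],sense()['wrist_force'])
hit=move_l([x,y,.0925],feed=.03,until_force=3);s=sense();print(hit,s['position'],s['wrist_force'],s['time_s'])
if s['position'][2]<.0955:
    command_gripper(.03,20);command_gripper(.085);s=sense();print(s['position'],s['wrist_force'])
    move_l([x,y,.17],feed=.12);move_l([.44,-.2555,.25],feed=.25);shot('wrist','w7');im=np.load('w7.npz')
    # compare with the picture before the grasp
    a=np.load('wr.npz')['im'].astype(int);b=im['im'].astype(int);print(im['pos'],np.load('wr.npz')['pos'],sense()['time_s'])
    for q in(a,b):
        m=(q[...,0]-q[...,2]>70)&(q[...,0]<200)&(np.arange(512)[None]>240)&(np.arange(512)[None]<290)&(np.arange(384)[:,None]<255);v,u=np.nonzero(m)
        print(m.sum(),u.mean(),v.mean(),np.percentile(v,[1,99]),[u[np.abs(v-k)<4].mean() for k in(120,235)])
    for n,q in(('wr',0),('w7',0)):
        d=np.load(n+'.npz')['d'];print(n,[np.median(d[r-2:r+3,260:267]).round(4) for r in(115,140,180,230,245)],d[80,225],d[80,300])
```

```text
[ 0.4472085  -0.25755269  0.11581641] [ 0.94966312  0.8888693  -1.60706375]
True [ 0.44628728 -0.2571059   0.09333954] [-0.37954784  0.44897428  5.08833114] 38.1833
[ 0.44564145 -0.25646701  0.09275381] [0.10307323 0.53660307 0.64994682]
[ 0.43986022 -0.25521517  0.24986199] [ 0.44141345 -0.25445367  0.25032117] 40.3833
2474 262.8290218270008 175.93209377526273 [ 75. 246.] [np.float64(262.5), np.float64(263.075)]
2517 262.90584028605485 173.4000794596742 [ 74.6 244. ] [np.float64(262.5), np.float64(262.5)]
wr [np.float32(0.2655), np.float32(0.2718), np.float32(0.2807), np.float32(0.2935), np.float32(0.2978)] 0.29027832 0.29201663
w7 [np.float32(0.2657), np.float32(0.2713), np.float32(0.2807), np.float32(0.2934), np.float32(0.2982)] 0.29158407 0.29065073
```

The rake is home, with depths and position matching the picture taken before the grasp. Handing in.

```bash
python3 -c "
from rig import *
print(finish_job())"
```

```text
the job is handed in; nothing more can be done
None
```

I handed the job in at about 40 s: by depth map all nine feet lie flat (3 far, 4 middle, 2 near), the rake is back in both saddles, vertical tine load peaked at about 9 N in the readings (limit 12 N), and one foot that landed on its edge was tipped flat with the tines.

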